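# Lift the hot lid off the polish-warming pot with the lid lifter

### The job

The polish in the covered pot on the hotplate is warm, so uncover it: hook the wooden-handled lid lifter under the middle of the lid's loop handle, lift the hot lid clear of the pot and carry it level to the terracotta tile, and set it down gently, flat in the middle of the tile. Then slip the lifter out of the loop and lay it back down on the bare desk, clear of the lid. The lid and pot are hot, so touch them with nothing but the lifter, don't shove the pot along, and leave the other things on the desk where they are.

Things in the scene. Friction and masses are not known exactly. Their poses are not given: they have to be found in the camera images.
- lifter_grip (a point): Centre of the lid lifter's dark wooden handle (110 long, 22 wide, 26 high, flat sides), 13 mm above the desk as it lies, hook tip up; 90 g. +x runs along the handle to the hook, +z up. A 6 mm steel rod leaves its front end 55 mm ahead at this height, sinks to 4 mm below it (rod centre) from 112 to 147 mm ahead, dips to 9.5 mm below at 160 to 168 mm, then turns up to a tip ending 192 mm ahead.
- lifter_hook (a point): Seat of the lifter's hook, where the lid's loop sits: top of the steel at the bottom of the dip, 164 mm ahead of the handle's centre and 6.5 mm below it (6.5 mm above the desk as it lies). The steel reaches 6 mm below this point; the tip rises 10.5 mm above it, 28 mm further ahead. Same axes as lifter_grip.
- lid: Hot aluminium lid, 147 mm diameter, about 120 g, steel loop handle on its middle, slightly domed top 8 mm above the origin. A round foot of 124 mm, 7 mm deep, drops into the pot with 5 mm to spare all round. Origin: its centre, underside of the rim (the plane resting on the pot); +z up, +x straight through the loop's opening (either way round will do), +y across it. Not to tilt beyond 20 degrees.
- lid_loop (a point): Underside of the top of the loop, in its middle, 44 mm above the lid's origin. The loop is an upright arch of 6 mm bar in the lid's y-z plane: opening 44 mm wide (along the lid's y) and 36 mm high from the lid's dome to this point, its top a half circle. Same axes as the lid. Hung here the lid balances level.
- pot: Aluminium pot standing loose on the hotplate, 140 mm diameter, 85 mm high, 0.55 kg, with two ear handles at its sides reaching 96 mm from its axis, 62 mm up. Origin: centre of its bottom; +z up. Hot.
- hotplate: White electric hotplate fixed on the desk, 200 x 200 mm, body 60 mm high, dark iron plate of 146 mm whose top is 70 mm above the desk; knob on the side facing the robot, sticking out 19 mm. Origin: centre of its underside. It stands on the left or the right, the tile on the other side.
- tile: Bare terracotta floor tile lying fixed on the desk, 200 x 200 x 12 mm. Origin: centre of its underside on the desk (top is 12 mm above).
- mug: White mug, 80 mm diameter, 92 mm high, with a handle; bystander beyond the work. Origin: centre of its underside.
- brush: Black shoe brush, 165 x 58 x 47 mm, lying bristles down; bystander. Origin: centre of its underside.
- tin_c: Small flat dark tin, 60 mm diameter, 20 mm high, on the left; bystander. Origin: centre of its underside.
- tray: Clear plastic tray 150 x 220 x 40 mm holding two flat tins of 84 mm; bystander on the right. Origin: centre of its underside.
- shoe: Brown leather shoe, 290 mm long, 90 mm high; bystander on the left. Origin: centre of its underside.
- dressing: Small amber bottle, 54 mm diameter, 130 mm high; bystander beyond the lifter, beside the mug. Origin: centre of its underside.
There are look-alikes about, which are no part of the job. Leave any pink look-alike of the pot alone.

How it is judged:
On the way, in this order (a step that is already met when the one before it is completed fails the run):
1. the lid hangs level on the lifter, clear of the pot (z of lid in the frame of pot above 0.105 m and contact force between lifter and lid above 0.4 N and contact force between pot and lid below 0.05 N and angle between lid's own z axis and vertical below 0.35 rad), for 0.2 s.
2. the lid rests flat on the tile (horizontal distance between lid and tile below 0.04 m and z of lid in the frame of tile below 0.023 m and angle between lid's own z axis and vertical below 0.06 rad), for 0.2 s.
At the end, for the whole second after the job is handed in: The lid lies still and flat (3 degrees) on the tile, centre within 40 mm of the tile's centre; the lifter lies still, released, on the desk itself (handle and hook down), hook out of the loop by 60 mm or more, not touching the lid; the pot stands upright within 25 mm of its start (all of step 2 and z of lid in the frame of tile above 0.015 m and linear speed of each of lid, lifter below 0.02 m/s and height (world z) of lifter_grip between 0.005 and 0.02 m and height (world z) of lifter_hook between 0 and 0.03 m and contact force between lifter and lid below 0.05 N and horizontal distance between lifter_hook and lid_loop above 0.06 m and distance of pot from where it was at the start of the episode below 0.025 m and angle between pot's own z axis and vertical below 0.06 rad).
It fails at once if the gripper or arm touches the hot lid or pot (contact force between any of the fingers, the arm and lid above 0.3 N or contact force between any of the fingers, the arm and pot above 0.3 N).
It fails at once if the lid tilts more than 20 degrees (angle between lid's own z axis and vertical above 0.35 rad).
It fails at once if the lid is dropped, banged or pressed hard on the tile (comes down faster than 0.35 m/s within 60 mm of the tile, or over 15 N) (contact force between lid and tile above 15 N or (height (world z) of lid below 0.08 m and linear speed of lid above 0.35 m/s)).
It fails at once if the pot is shoved more than 25 mm (distance of pot from where it was at the start of the episode above 0.025 m).
It fails at once if a bystander is moved more than 30 mm (distance of any of mug, brush, tin_c, tray, shoe, dressing from where it was at the start of the episode above 0.03 m).
It also fails if it takes over 72 s, if anything falls off the work surface, if the arm or the gripper's body presses on something with over 40 N, if the wrist force passes 120 N, or if a joint passes its speed limit or range.

### The arm

A 6-joint arm with a two-finger parallel gripper is mounted at the origin on the work surface. World frame = base frame: x ahead of the robot, y to its left, z up, the work surface at z = 0. Lengths are in m, angles in rad, forces in N, time in s.
With the tool pointing down it reaches from about 0.35 to 0.975 m from the base axis. Payload 4.9 kg.
Tool frame: the origin (TCP) lies between the finger pads; the fingertips stand 8 mm ahead of it and the grasp point (between the pads) lies 11 mm behind it (ctrl.tips_ahead is the distance from the TCP to the fingertips, in m); z points along the fingers, y is the line along which they close (so a half turn about z gives the same grasp; the last joint's range is limited). The gripper opens to 85 mm and grips with 20 to 120 N. Pads are 22 mm wide; open, the fingers measure 114 mm over their backs; the gripper's body (76 mm by 85 mm) begins 54 mm behind the grasp point. The pads swing forward as they close: fully open they stand 13 mm farther back than shut.
Start: joints at [-1.417, 0.053, 1.613, -0, 1.476, -0.119], TCP at [0.168, -0.602, 0.239] pointing down, gripper open.
Joint ranges: [-3.01, 3.01], [-1.01, 2.22], [0.06, 2.58], [-1.02, 4.17], [0.09, 2.62], [-3.14, 3.14]. Speed limits (rad/s): [2.57, 2.57, 3.14, 3.14, 3.14, 3.14].

### API

Orientations are given as [roll, pitch, yaw] about the fixed x, y, z axes, in that order (R = Rz(yaw) Ry(pitch) Rx(roll)).
In Python, from plant import ctrl gives the robot as it stands.
- The arm moves only by the tool apply_moves, never from a script. Its argument "increments" is a list of rows, each a list of 7 numbers: the finger opening in mm, from 0 to 85.4, then the shift along the world's x, y, z in units of 30 mm (1.0 is 30 mm), then the turn, a rotation vector about the world's x, y, z in units of 6 degrees (1.0 is 6 degrees). A call has 1 to 8 rows; each row shifts and turns the commanded pose from where the row before left it; what a row does not reach is not made up. A row lasts 1/12 s, in which the tool goes at most 41.7 mm and 7.16 degrees, less where a joint would pass 70% of its speed; a pose out of reach is approached as far as the arm can. A call is refused whole if a number of a shift passes 1 or a number of a turn 1, either way. A call with a gripper value outside its range is refused whole. The fingers move at their own pace and stop on an object; "squeeze" is the grip in N (left out, the last holds). Time passes only in rows, so rows that do not move let the fingers close. It gives the time, the measured TCP pose, the force, the opening and the grip force at its end, in the units of the state.
- ctrl.sense(): the state, without advancing time (a new reading comes with each control period).
- ctrl.read_camera(name): name is "side" or "top" or "wrist"; returns a dict with "color" (480x640x3 uint8, red, green, blue), "camera_matrix" (3x3 intrinsics, pixels), "position" and "attitude" of the camera in the world. Camera axes: x right, y down, z forward; pixel columns grow to the right and rows downward; lengths in m; the calibration is good to about 2 mm. The wrist camera is an equidistant fisheye: a pixel r from the principal point sees the ray r / f radians off the axis. A picture is of the moment at which its call begins. There is no depth.
- ctrl.sign_off(): hands the job in; it is judged then, once.
The state is a dict: "time": time; "joint_pos": joint angles; "qvel": joint speeds; "joint_efforts": joint torques, N m; "tcp_pos": TCP position; "tool_rot": TCP orientation; "wrist_force": force on the tool from outside, world axes, zero at the start; "torque": the same for the moment, N m; "gripper_width": opening from 0.0 (shut) to 1.0 (fully open); "grip_force": force on a finger pad.
Only numpy, scipy, OpenCV 4.12 (cv2) and the standard library are available. Lean on these libraries where they do the work, as an engineer would, in place of code of your own. Each camera call takes 0.05 s, during which the arm holds its last target. There are 200 camera calls.

## Working session

There is one attempt and no reset: what is moved stays moved. The work goes in short steps, Python scripts to look and compute and a tool call to move; the robot and the scene stay as the last step left them, time stands still between calls to the robot, and variables do not carry over. Pictures are saved under pics/ and viewed, at most 10 in all, crops included, and the job is handed in when it is done.

Besides the shell and the picture viewer there is one more tool, called after "Request:" by a JSON object that holds its "op" and its "data". apply_moves: Moves the arm, as the interface text tells. Its arguments: {"type":"object","properties":{"increments":{"type":"array"},"squeeze":{"type":"number"}},"required":["increments"]}

```bash
mkdir -p pics; ls
python3 - <<'E'
from plant import ctrl
import cv2,numpy as np
for n in("top","side"):
    c=ctrl.read_camera(n); cv2.imwrite(f"pics/{n}0.png",c["color"][:,:,::-1]); print(n,c["camera_matrix"],c["position"],c["attitude"])
print(ctrl.sense())
E
```

```text
pics
top [[612.81905022   0.         307.95302671]
 [  0.         612.81905022 242.88243782]
 [  0.           0.           1.        ]] [ 0.2682474  -0.04776294  1.65863337] [-2.94922631  0.01622086 -1.57443389]
side [[573.23190124   0.         322.27428949]
 [  0.         573.23190124 241.21190237]
 [  0.           0.           1.        ]] [0.26499619 1.14282561 1.16417864] [-2.28378081e+00 -2.18158528e-03 -2.88485167e+00]
{'time': 0.1, 'joint_pos': array([-1.41697029e+00,  5.32944057e-02,  1.61412972e+00,  1.77801193e-05,
        1.47597277e+00, -1.19009634e-01]), 'qvel': array([-0.00044566, -0.00201392, -0.00436488, -0.00097417, -0.00106423,
       -0.00167819]), 'joint_efforts': array([-1.17593136e-04, -3.94906318e+01, -3.71361029e+01, -1.52594430e-04,
        3.97142605e-03, -7.64520223e-06]), 'tcp_pos': array([ 0.16833214, -0.60135503,  0.23819983]), 'tool_rot': array([-3.13980328e+00, -2.31786982e-04,  2.72833765e-01]), 'wrist_force': array([ 0.84207358, -0.45143836,  0.03420562]), 'torque': array([-0.01377565, -0.01930872, -0.042744  ]), 'grip_force': 0.0, 'gripper_width': 1.00301277004842}
```

View pics/top0.png

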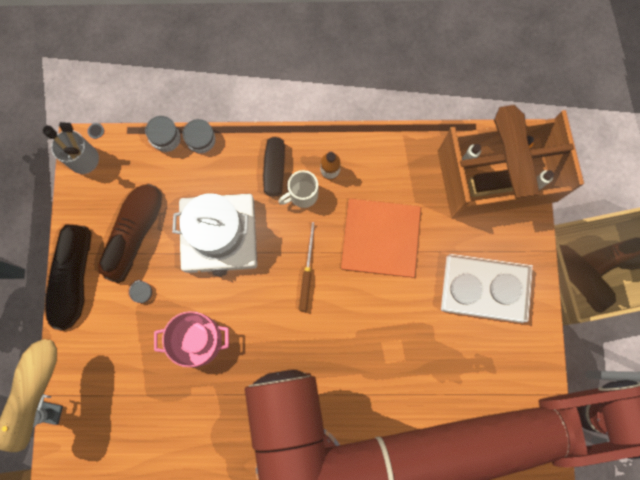

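View pics/side0.png

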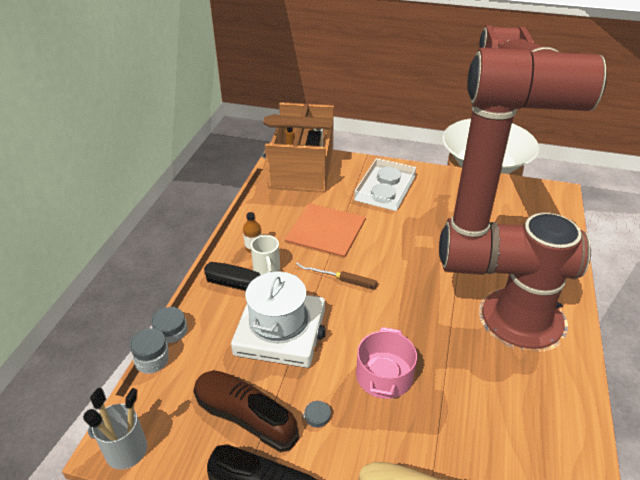

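Top view: the silver pot with its lid is on the hotplate at (212,225), with the loop at about (210,222). The lifter runs from its handle at (305,290) to its tip at (312,225), and the tile is at (382,238). Look-alikes are the pink pot at (190,340), the tins at (160,135), and the silver tins in the tray. The side view shows the lid loop at (278,287) and the lifter handle at (358,281). I choose the silver pot with the lid and the wooden lifter, and will check both in one close crop.

```bash
cat > h.py <<'E'
import numpy as np,cv2
from scipy.spatial.transform import Rotation as R
from plant import ctrl
def cam(n): return ctrl.read_camera(n)
def ray(c,px):
    K=c["camera_matrix"]; d=np.linalg.solve(K,[px[0],px[1],1.]); return R.from_euler("xyz",c["attitude"]).apply(d)
def onz(c,px,z):
    d=ray(c,px); p=np.array(c["position"]); return p+d*(z-p[2])/d[2]
def proj(c,P):
    q=R.from_euler("xyz",c["attitude"]).inv().apply(np.array(P)-c["position"]); k=c["camera_matrix"]@q; return k[:2]/k[2]
def tri(c1,a,c2,b):
    d1,d2=ray(c1,a),ray(c2,b); p1,p2=np.array(c1["position"]),np.array(c2["position"])
    s=np.linalg.lstsq(np.c_[d1,-d2],p2-p1,rcond=None)[0]; A=p1+s[0]*d1;B=p2+s[1]*d2
    return (A+B)/2,np.linalg.norm(A-B)
E
python3 - <<'E'
from h import *
t,s=cam("top"),cam("side"); T,S=t["color"][:,:,::-1],s["color"][:,:,::-1]
def up(I,x,y,w,h,W,H): return cv2.resize(I[y:y+h,x:x+w],(W,H),interpolation=cv2.INTER_CUBIC)
a=up(T,170,185,80,60,400,300); b=up(T,280,220,80,96,400,480)[:,:]; cc=up(S,240,260,80,60,400,300); d=up(S,290,250,100,50,400,200)
o=np.zeros((600,800,3),np.uint8); o[:300,:400]=a;o[300:,:400]=cc;o[:400,400:]=b[:400];o[400:,400:]=d
cv2.imwrite("pics/crop1.png",o)
hsv=cv2.cvtColor(T,cv2.COLOR_BGR2HSV)
# tile
m=((hsv[...,0]<12)&(hsv[...,1]>190)&(hsv[...,2]>150)).astype(np.uint8); m[:,:330]=0;m[:,440:]=0
n,l,st,ce=cv2.connectedComponentsWithStats(m);i=1+np.argmax(st[1:,4]);r=cv2.minAreaRect(np.argwhere(l==i)[:,::-1].astype(np.float32))
print("tile",st[i],r,onz(t,r[0],.012),[onz(t,p,.012).round(3) for p in cv2.boxPoints(r)])
for nm,px,z in [("hp corners",(179,198),.06),("",(252,195),.06),("",(257,270),.06),("",(182,272),.06),("grip",(305,290),.013),("hook",(312,228),.01),("loop",(210,222),.18)]: print(nm,onz(t,px,z).round(3))
E
```

```text
Traceback (most recent call last):
ValueError: attempt to get argmax of an empty sequence
```

View pics/crop1.png

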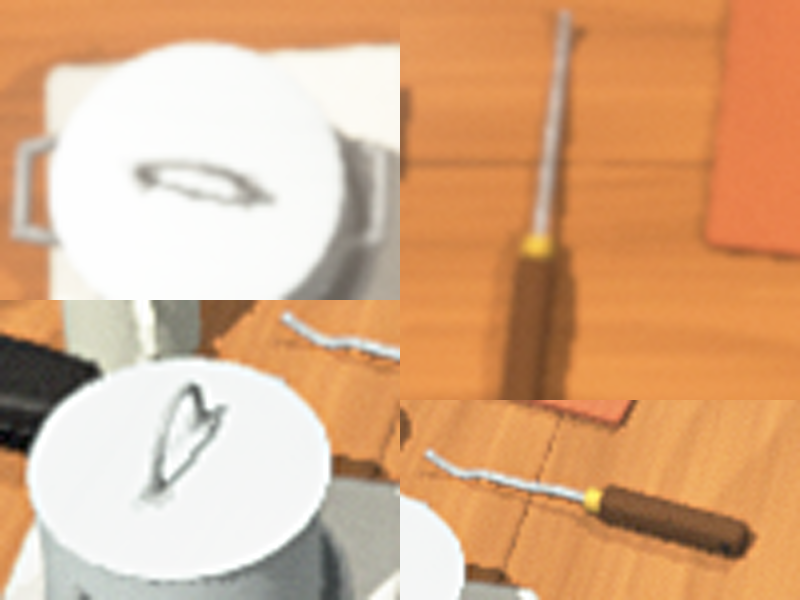

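The crop confirms the choice. The silver lid's loop has feet at top px (199.4,221.6) and (223.2,225), and the lid disc is centred near (209.2,223.2) with a 29.8 px radius. The lifter tip is at (313,222.4) and the ferrule at (307.4,269), and the side view shows the hook tip up.

Run:
```python
from h import *
np.set_printoptions(precision=4,suppress=True)
t,s=cam("top"),cam("side"); T,S=t["color"][:,:,::-1],s["color"][:,:,::-1]
hsv=cv2.cvtColor(T,cv2.COLOR_BGR2HSV); print("hsv tile",hsv[240,380],"wood",hsv[340,320],"handle",hsv[290,305],"hp",hsv[205,248],"lid",hsv[240,215])
def big(m,x0,x1,y0,y1):
    m=m.astype(np.uint8).copy(); k=np.zeros_like(m);k[y0:y1,x0:x1]=1;m*=k
    n,l,st,ce=cv2.connectedComponentsWithStats(m);i=1+np.argmax(st[1:,4]);return np.argwhere(l==i)[:,::-1].astype(np.float32)
h=hsv.astype(int)
B=T.astype(int)
p=big(abs(B-B[240,380]).sum(2)<45,330,440,190,290); r=cv2.minAreaRect(p)
q=[onz(t,a,.012) for a in cv2.boxPoints(r)]; print("tile",len(p),onz(t,r[0],.012),[np.linalg.norm(q[i]-q[i-1]).round(3) for i in range(4)])
p=big((B.sum(2)<260)&(B[...,2]>B[...,0]+25),290,322,262,318); r=cv2.minAreaRect(p); print("handle rect",r, onz(t,r[0],.02))
print(" mean",onz(t,p.mean(0),.02))
for px,z in [((313,222.4),.018),((307.4,269),.013)]: print(onz(t,px,z))
d=onz(t,(313,222.4),.017)-onz(t,(307.4,269),.013); print("lifter yaw",np.degrees(np.arctan2(d[1],d[0])),np.linalg.norm(d))
f1,f2=onz(t,(199.4,221.6),.163),onz(t,(223.2,225),.163); print("feet",f1,f2,np.linalg.norm(f1-f2),"mid",(f1+f2)/2,"yaw",np.degrees(np.arctan2(-(f1-f2)[0],(f1-f2)[1])))
lc=onz(t,(209.2,223.2),.157); print("lid c",lc, "R",np.linalg.norm(onz(t,(239,223.2),.157)-lc))
print("proj side lidtop apex",proj(s,[lc[0],lc[1],.205]),"top apex",proj(t,[lc[0],lc[1],.205]))
print("tri tip",tri(t,(313,222.4),s,(297.5,263.5)),"ferrule",tri(t,(307.4,269),s,(338.5,274.5)))
# lid contour in top by lid brightness: ellipse
```

```text
hsv tile [ 10 169 234] wood [ 13 173 201] handle [ 13 164 135] hp [ 23   9 251] lid [ 60   1 252]
tile 9916 [ 0.5971 -0.2316  0.012 ] [np.float64(0.293), np.float64(0.277), np.float64(0.302), np.float64(0.276)]
handle rect ((307.7176208496094, 291.7705993652344), (7.59256649017334, 39.58980941772461), 12.528807640075684) [ 0.4539 -0.0212  0.02  ]
 mean [ 0.4514 -0.0205  0.02  ]
[ 0.6451 -0.0364  0.018 ]
[ 0.5167 -0.0205  0.013 ]
lifter yaw -7.045737121175466 0.12968583247467638
feet [0.616  0.2479 0.163 ] [0.6068 0.1878 0.163 ] 0.06080669313228515 mid [0.6114 0.2178 0.163 ] yaw -8.689214374354846
lid c [0.6131 0.2242 0.157 ] R 0.07522375962874167
proj side lidtop apex [278.0215 277.4431] top apex [205.773  218.8236]
tri tip (array([ 0.6477, -0.0363,  0.0068]), np.float64(0.00010686853023907629)) ferrule (array([ 0.5184, -0.0203,  0.0084]), np.float64(0.0018787890562465782))
```

Run:
```python
from h import *
np.set_printoptions(precision=4,suppress=True)
t=cam("top"); print(ctrl.tips_ahead)
q=np.array([onz(t,p,.012) for p in [(347,199.5),(421,203),(416,276),(342,269)]]); print(q,q.mean(0),[np.linalg.norm(q[i]-q[i-1]) for i in range(4)])
```

```text
0.008
[[ 0.7109 -0.131   0.012 ]
 [ 0.6993 -0.3352  0.012 ]
 [ 0.496  -0.3138  0.012 ]
 [ 0.5163 -0.1143  0.012 ]] [ 0.6056 -0.2236  0.012 ] [np.float64(0.1953503819461599), np.float64(0.20454625502161955), np.float64(0.20445182299094156), np.float64(0.20051445782632996)]
```

Request:
{"op": "apply_moves", "data": {"increments": [[85, 0.4, 0.82, -0.05, 0, 0, -0.16], [85, 0.4, 0.82, -0.05, 0, 0, -0.16], [85, 0.4, 0.82, -0.05, 0, 0, -0.16], [85, 0.4, 0.82, -0.05, 0, 0, -0.16], [85, 0.4, 0.82, -0.05, 0, 0, -0.16], [85, 0.4, 0.82, -0.05, 0, 0, -0.16], [85, 0.4, 0.82, -0.05, 0, 0, -0.16], [85, 0.4, 0.82, -0.05, 0, 0, -0.16]]}}

```text
time: 1.02
tcp_pos: [0.2647, -0.4039, 0.2273]
tool_rot: [3.141, -0.0, 0.138]
wrist_force: [1.0, -0.8, 0.5]
gripper_width: 0.995
grip_force: 0.0
```

Request:
{"op": "apply_moves", "data": {"increments": [[85, 0.4, 0.82, -0.05, 0, 0, -0.16], [85, 0.4, 0.82, -0.05, 0, 0, -0.16], [85, 0.4, 0.82, -0.05, 0, 0, -0.16], [85, 0.4, 0.82, -0.05, 0, 0, -0.16], [85, 0.4, 0.82, -0.05, 0, 0, -0.16], [85, 0.4, 0.82, -0.05, 0, 0, -0.16], [85, 0.4, 0.82, -0.05, 0, 0, -0.16], [85, 0.4, 0.82, -0.05, 0, 0, -0.16]]}}

```text
time: 1.68
tcp_pos: [0.3608, -0.207, 0.2154]
tool_rot: [3.141, -0.001, 0.004]
wrist_force: [0.2, -0.3, -0.9]
gripper_width: 0.995
grip_force: 0.0
```

Request:
{"op": "apply_moves", "data": {"increments": [[85, 0.4, 0.82, -0.05, 0, 0, -0.16], [85, 0.4, 0.82, -0.05, 0, 0, -0.16], [85, 0.4, 0.82, -0.05, 0, 0, -0.16], [85, 0.4, 0.82, -0.05, 0, 0, -0.16], [85, 0.4, 0.82, -0.05, 0, 0, -0.16], [85, 0.4, 0.82, -0.05, 0, 0, -0.16], [85, 0.4, 0.82, -0.05, 0, 0, -0.16], [85, 0.4, 0.82, -0.05, 0, 0, -0.16]]}}

```text
time: 2.35
tcp_pos: [0.4568, -0.0101, 0.2035]
tool_rot: [3.141, -0.001, -0.13]
wrist_force: [1.5, -1.1, 0.3]
gripper_width: 0.997
grip_force: 0.0
```

Run:
```python
from h import *
c=cam("wrist"); cv2.imwrite("pics/w1.png",c["color"][:,:,::-1]); print(c["camera_matrix"],c["position"],c["attitude"],ctrl.sense()["tcp_pos"])
```

```text
[[371.64829954   0.         312.15655657]
 [  0.         371.64829954 235.0152953 ]
 [  0.           0.           1.        ]] [ 0.53246851 -0.0182426   0.33803202] [ 2.83704020e+00  1.52825150e-04 -1.70041973e+00] [ 0.45793288 -0.00677869  0.20319163]
```

View pics/w1.png

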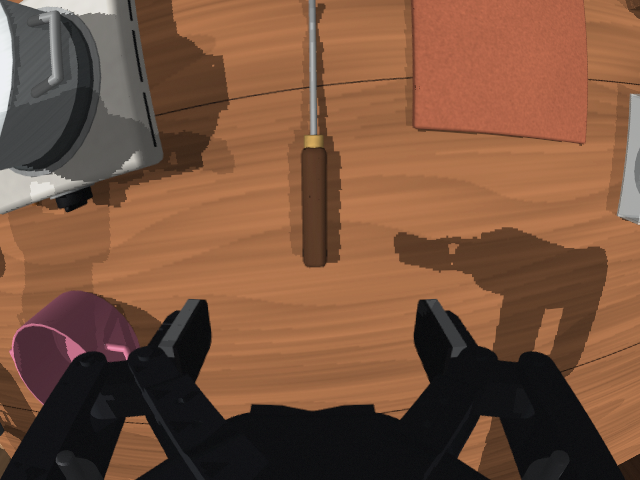

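The wrist view shows the handle from (314,148) at its front to (314.5,266) at its back, with the rod running straight up the image at column 312–314. It is nearly aligned with the tool.

```bash
cat >> h.py <<'E'
def wray(c,px):
    K=c["camera_matrix"]; v=(np.array(px)-K[:2,2])/K[0,0]; th=np.linalg.norm(v); d=np.r_[v/th*np.sin(th),np.cos(th)]
    return R.from_euler("xyz",c["attitude"]).apply(d)
def wonz(c,px,z):
    d=wray(c,px); p=np.array(c["position"]); return p+d*(z-p[2])/d[2]
E
python3 - <<'E'
from h import *
np.set_printoptions(precision=4,suppress=True)
c=cam("wrist"); f=wonz(c,(314,148),.022); b=wonz(c,(314.5,265),.022); r=wonz(c,(312.5,10),.01); q=wonz(c,(314,130),.013)
d=f-b; print(f,b,np.linalg.norm(d),(f+b)/2,"yaw",np.degrees(np.arctan2(d[1],d[0])),"rod",r,q,np.degrees(np.arctan2((r-q)[1],(r-q)[0])), ctrl.sense()["tcp_pos"],ctrl.sense()["tool_rot"])
print([wonz(c,p,.02) for p in ((302,200),(326,200))])
E
```

```text
[ 0.5114 -0.0128  0.022 ] [0.4065 0.     0.022 ] 0.10575596033071114 [ 0.459  -0.0064  0.022 ] yaw -6.971494396291451 rod [ 0.6346 -0.0272  0.01  ] [ 0.5265 -0.0147  0.013 ] -6.605444462514489 [ 0.4571 -0.0088  0.2032] [-3.1406  0.0002 -0.1251]
[array([0.4676, 0.0033, 0.02  ]), array([ 0.4649, -0.0175,  0.02  ])]
```

Request:
{"op": "apply_moves", "data": {"increments": [[60, 0, 0, -0.9, 0, 0, 0], [60, 0, 0, -1, 0, 0, 0], [60, 0, 0, -1, 0, 0, 0], [60, 0, 0, -1, 0, 0, 0], [60, 0, 0, -1, 0, 0, 0], [60, 0, 0, -0.9, 0, 0, 0], [60, 0, 0, -0.4, 0, 0, 0], [60, 0, 0, -0.2, 0, 0, 0]]}}

```text
time: 3.12
tcp_pos: [0.4541, -0.0117, 0.0087]
tool_rot: [3.142, 0.005, -0.13]
wrist_force: [-1.1, -0.4, 0.9]
gripper_width: 0.699
grip_force: 0.0
```

Request:
{"op": "apply_moves", "data": {"increments": [[10, 0, 0, 0, 0, 0, 0], [10, 0, 0, 0, 0, 0, 0], [10, 0, 0, 0, 0, 0, 0], [10, 0, 0, 0, 0, 0, 0], [10, 0, 0, 0, 0, 0, 0], [10, 0, 0, 0, 0, 0, 0], [10, 0, 0, 0, 0, 0, 0], [10, 0, 0, 0, 0, 0, 0]], "squeeze": 110}}

```text
time: 3.78
tcp_pos: [0.4582, -0.0119, 0.0134]
tool_rot: [3.141, -0.004, -0.129]
wrist_force: [-0.6, -0.1, 6.4]
gripper_width: 0.23
grip_force: 108.8
```

Request:
{"op": "apply_moves", "data": {"increments": [[10, 0, 0, 0.3, 0, 0, 0], [10, 0, 0, 0.8, 0, 0, 0], [10, 0, 0, 1, 0, 0, 0], [10, 0, 0, 1, 0, 0, 0], [10, 0, 0, 1, 0, 0, 0], [10, 0, 0, 1, 0, 0, 0], [10, 0, 0, 1, 0, 0, 0], [10, 0, 0, 0.5, 0, 0, 0]]}}

```text
time: 4.45
tcp_pos: [0.4576, -0.0116, 0.2143]
tool_rot: [3.141, -0.006, -0.129]
wrist_force: [1.5, -0.4, -0.4]
gripper_width: 0.231
grip_force: 107.9
```

Request:
{"op": "apply_moves", "data": {"increments": [[10, -0.2, 0.4, 0, 0, 0, 0], [10, -0.4, 0.9, 0, 0, 0, 0], [10, -0.4, 1, 0, 0, 0, 0], [10, -0.4, 1, 0, 0, 0, 0], [10, -0.4, 1, 0, 0, 0, 0], [10, -0.3, 1, 0, 0, 0, 0], [10, -0.2, 1, 0, 0, 0, 0], [10, 0, 0.6, 0, 0, 0, 0]]}}

```text
time: 5.12
tcp_pos: [0.3844, 0.198, 0.2077]
tool_rot: [-3.141, 0.003, -0.127]
wrist_force: [0.3, -1.4, -1.2]
gripper_width: 0.229
grip_force: 107.9
```

Request:
{"op": "apply_moves", "data": {"increments": [[10, 0, 0.5, 0, 0, 0, 0], [10, 0, 0.5, 0, 0, 0, 0], [10, 0, 0.4, 0, 0, 0, 0], [10, 0, 0.2, 0, 0, 0, 0], [10, 0, 0, 0, 0, 0, 0], [10, 0, 0, 0, 0, 0, 0]]}}

```text
time: 5.62
tcp_pos: [0.3865, 0.2434, 0.2084]
tool_rot: [3.14, 0.001, -0.129]
wrist_force: [-0.9, 0.7, -0.1]
gripper_width: 0.229
grip_force: 107.9
```

Run:
```python
from h import *
t,s,w=cam("top"),cam("side"),cam("wrist"); T,S,W=[a["color"][:,:,::-1] for a in (t,s,w)]
cv2.imwrite("pics/w2_raw.png",W)
def up(I,x,y,w,h,W,H): return cv2.resize(I[y:y+h,x:x+w],(W,H),interpolation=cv2.INTER_CUBIC)
o=np.zeros((600,800,3),np.uint8); o[:300,:400]=up(T,170,185,80,60,400,300); o[300:,:400]=up(S,240,240,80,60,400,300); o[:300,400:]=cv2.resize(W,(400,300)); o[300:,400:]=up(S,260,240,120,90,400,300)
cv2.imwrite("pics/crop2.png",o); q=ctrl.sense(); print(q["time"],q["tcp_pos"],q["tool_rot"],q["gripper_width"],q["wrist_force"])
```

```text
5.7667 [0.38719369 0.24293662 0.20902273] [ 3.14120121e+00  3.64268934e-04 -1.30163087e-01] 0.23378033223505026 [-0.34522749 -0.14880361 -0.27314606]
```

View pics/crop2.png

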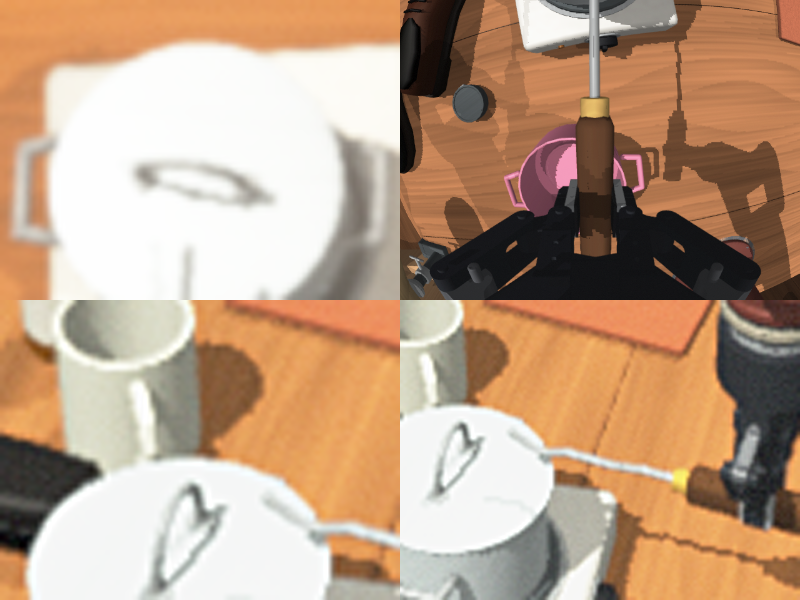

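The tip is over the lid's near half, at top px (207.4,234.4) and side px (293.4,279.4). The loop apex is at side px (278,277.5), and the lifter sits level in the grip.

Run:
```python
from h import *
np.set_printoptions(precision=4,suppress=True)
t,s=cam("top"),cam("side")
print("tip",tri(t,(207.4,234.4),s,(293.4,279.4)))
q=ctrl.sense()["tcp_pos"]; y=-.127
for k,h in((.190,.002),(.164,-.0095)): P=q+[k*np.cos(y),k*np.sin(y),h]; print("pred",P,proj(t,P),proj(s,P))
lc=np.array([.613,.224,0])
for yy in(0,-8,-16):
  v=np.r_[-np.sin(np.radians(yy)),np.cos(np.radians(yy)),0]
  for n,P in (("L",lc+.025*v+[0,0,.163]),("R",lc-.025*v+[0,0,.163]),("A",lc+[0,0,.205]),("L45",lc+.018*v+[0,0,.195]),("R45",lc-.018*v+[0,0,.195])):
    a=proj(t,P);b=proj(s,P); print(yy,n,"topcrop",(a-[170,185])*5,"sidecrop",(b-[240,240])*5+[0,300])
T=t["color"].astype(int).sum(2)[210:232,194:228]; print(T//8)
```

```text
tip (array([0.5754, 0.2195, 0.2032]), np.float64(0.0016973047612710245))
pred [0.5759 0.2189 0.2112] [207.0275 233.1753] [293.5166 276.883 ]
pred [0.5501 0.2222 0.1997] [206.2223 244.5432] [303.679  283.2492]
0 L topcrop [144.5577 188.8093] sidecrop [178.3844 584.9418]
0 R topcrop [243.9168 188.0947] sidecrop [210.1934 513.5502]
0 A topcrop [179.1828 169.2352] sidecrop [190.3294 487.0144]
0 L45 topcrop [146.3327 174.1712] sidecrop [179.5699 527.8313]
0 R45 topcrop [219.3584 173.6407] sidecrop [202.8803 476.5489]
-8 L topcrop [145.2512 182.0498] sidecrop [171.6475 583.2359]
-8 R topcrop [243.265 194.863] sidecrop [216.7826 515.1713]
-8 A topcrop [179.1828 169.2352] sidecrop [190.3294 487.0144]
-8 L45 topcrop [146.842  169.2067] sidecrop [174.6615 526.6141]
-8 R45 topcrop [218.8717 178.61  ] sidecrop [207.7098 477.7217]
-16 L topcrop [146.8964 175.4205] sidecrop [165.3704 580.8539]
-16 R topcrop [241.6572 201.5122] sidecrop [222.9526 517.4413]
-16 A topcrop [179.1828 169.2352] sidecrop [190.3294 487.0144]
-16 L45 topcrop [148.0511 164.3366] sidecrop [170.0858 524.9138]
-16 R45 topcrop 
[... 1703 characters left out ...]
 91 91 90 85 81 80 78 75
  70 67 69 73 76 76 81 90 93 94]
 [95 95 95 95 95 95 95 95 95 95 95 95 95 94 94 94 94 94 94 93 91 90 90 89
  84 81 85 89 90 90 91 93 94 94]
 [95 95 95 95 95 95 95 95 95 95 95 95 95 95 94 94 94 94 94 94 94 94 94 94
  92 91 92 93 94 94 94 94 94 94]
 [95 95 95 95 95 95 95 95 95 95 95 95 95 95 95 94 94 94 94 94 94 94 94 94
  94 94 94 94 94 94 94 94 94 94]
 [95 95 95 95 95 95 95 95 95 95 95 95 95 95 95 94 94 94 94 94 94 94 94 94
  94 94 94 94 94 94 94 94 94 94]
 [95 95 95 95 95 95 95 95 95 95 95 95 95 95 95 95 94 94 94 94 94 94 94 94
  94 94 94 94 94 94 94 94 94 94]
 [95 95 95 95 95 95 95 95 95 95 95 95 95 95 95 95 95 94 94 94 94 94 94 94
  94 94 94 94 94 94 94 94 94 94]]
```

Request:
{"op": "apply_moves", "data": {"increments": [[10, 0, 0.15, -0.2, 0, 0, 0], [10, 0, 0.1, -0.33, 0, 0, 0], [10, 0, 0, -0.2, 0, 0, 0], [10, 0, 0, 0, 0, 0, 0], [10, 0, 0, 0, 0, 0, 0], [10, 0, 0, 0, 0, 0, 0]]}}

```text
time: 6.37
tcp_pos: [0.3873, 0.251, 0.1872]
tool_rot: [3.141, 0.0, -0.129]
wrist_force: [-0.7, 0.2, -0.2]
gripper_width: 0.227
grip_force: 107.9
```

Request:
{"op": "apply_moves", "data": {"increments": [[10, 0.2, -0.03, 0, 0, 0, 0], [10, 0.3, -0.04, 0, 0, 0, 0], [10, 0.3, -0.04, 0, 0, 0, 0], [10, 0.2, -0.02, 0, 0, 0, 0], [10, 0, 0, 0, 0, 0, 0], [10, 0, 0, 0, 0, 0, 0]]}}

```text
time: 6.87
tcp_pos: [0.4179, 0.2469, 0.1874]
tool_rot: [3.141, 0.0, -0.13]
wrist_force: [-0.8, -0.3, -1.1]
gripper_width: 0.229
grip_force: 107.9
```

Run:
```python
from h import *
t,s=cam("top"),cam("side"); T,S=[a["color"][:,:,::-1] for a in (t,s)]
def up(I,x,y,w,h,W,H): return cv2.resize(I[y:y+h,x:x+w],(W,H),interpolation=cv2.INTER_CUBIC)
cv2.imwrite("pics/crop3.png",np.hstack([up(T,190,205,40,60,400,600),up(S,260,265,40,60,400,600)])); q=ctrl.sense(); print(q["time"],q["tcp_pos"],q["tool_rot"],q["wrist_force"])
```

```text
6.9667 [0.41734782 0.24707083 0.18728791] [ 3.14143579e+00  4.34475107e-04 -1.29454937e-01] [ 0.15467464  0.59603529 -1.12847738]
```

View pics/crop3.png

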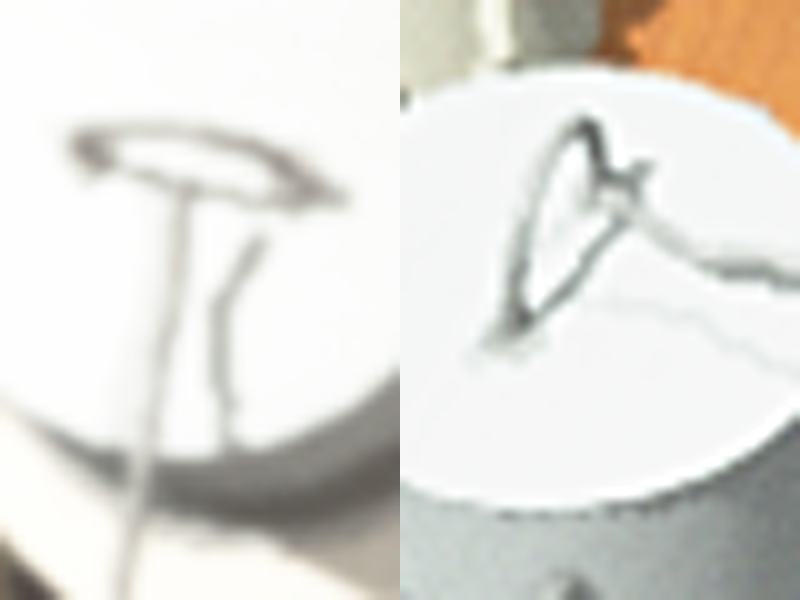

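The tip is just in front of the loop, at top crop (183,190), centred between the legs at about 95 and 305. In the side view it is around mid-height of the opening, so I keep going.

Request:
{"op": "apply_moves", "data": {"increments": [[10, 0.2, -0.03, 0, 0, 0, 0], [10, 0.3, -0.04, 0, 0, 0, 0], [10, 0.3, -0.04, 0, 0, 0, 0], [10, 0.2, -0.02, 0, 0, 0, 0], [10, 0.1, -0.01, 0, 0, 0, 0], [10, 0, 0, 0, 0, 0, 0], [10, 0, 0, 0, 0, 0, 0]]}}

```text
time: 7.55
tcp_pos: [0.4505, 0.2428, 0.1872]
tool_rot: [3.141, 0.001, -0.13]
wrist_force: [-0.1, 0.2, -1.4]
gripper_width: 0.226
grip_force: 107.9
```

Request:
{"op": "apply_moves", "data": {"increments": [[10, 0, 0, 0.2, 0, 0, 0], [10, 0, 0, 0.2, 0, 0, 0], [10, 0, 0, 0.15, 0, 0, 0], [10, 0, 0, 0.1, 0, 0, 0], [10, 0, 0, 0.1, 0, 0, 0], [10, 0, 0, 0.1, 0, 0, 0], [10, 0, 0, 0.1, 0, 0, 0], [10, 0, 0, 0, 0, 0, 0]]}}

```text
time: 8.22
tcp_pos: [0.4506, 0.243, 0.2166]
tool_rot: [-3.141, -0.001, -0.129]
wrist_force: [-0.6, 0.6, -1.7]
gripper_width: 0.231
grip_force: 107.8
```

Run:
```python
from h import *
t,s=cam("top"),cam("side"); T,S=[a["color"][:,:,::-1] for a in (t,s)]
def up(I,x,y,w,h,W,H): return cv2.resize(I[y:y+h,x:x+w],(W,H),interpolation=cv2.INTER_CUBIC)
cv2.imwrite("pics/crop4.png",np.hstack([up(T,175,195,60,90,400,600),up(S,240,250,60,90,400,600)])); q=ctrl.sense(); print(q["time"],q["tcp_pos"],q["tool_rot"],q["wrist_force"],q["torque"])
```

```text
8.3167 [0.45034433 0.24292149 0.21587318] [ 3.14156351e+00  9.35372872e-05 -1.29349616e-01] [-0.40355934 -0.58262622 -1.9149962 ] [ 0.01488273  0.17408416 -0.00497482]
```

View pics/crop4.png

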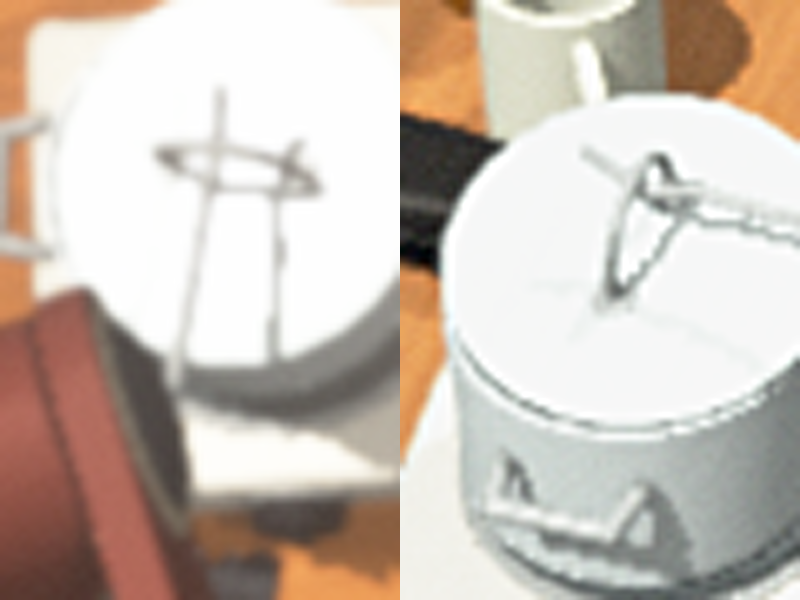

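The hook is through the middle of the loop in both views, with the bar in the dip and a dark gap opening under the lid rim. I'll lift further.

Request:
{"op": "apply_moves", "data": {"increments": [[10, 0, 0, 0.1, 0, 0, 0], [10, 0, 0, 0.2, 0, 0, 0], [10, 0, 0, 0.25, 0, 0, 0], [10, 0, 0, 0.25, 0, 0, 0], [10, 0, 0, 0.25, 0, 0, 0], [10, 0, 0, 0.25, 0, 0, 0], [10, 0, 0, 0.15, 0, 0, 0], [10, 0, 0, 0.05, 0, 0, 0]]}}

```text
time: 8.98
tcp_pos: [0.451, 0.2431, 0.2626]
tool_rot: [-3.14, -0.002, -0.129]
wrist_force: [-0.0, -0.0, -1.2]
gripper_width: 0.23
grip_force: 107.8
```

Request:
{"op": "apply_moves", "data": {"increments": [[10, 0, 0, 0, 0, 0, 0], [10, 0, 0, 0, 0, 0, 0], [10, 0, 0, 0, 0, 0, 0], [10, 0, 0, 0, 0, 0, 0]]}}

```text
time: 9.32
tcp_pos: [0.4501, 0.2428, 0.2603]
tool_rot: [3.141, 0.001, -0.129]
wrist_force: [-0.4, -0.4, -2.7]
gripper_width: 0.232
grip_force: 107.8
```

Run:
```python
from h import *
t,s=cam("top"),cam("side"); T,S=[a["color"][:,:,::-1] for a in (t,s)]
def up(I,x,y,w,h,W,H): return cv2.resize(I[y:y+h,x:x+w],(W,H),interpolation=cv2.INTER_CUBIC)
cv2.imwrite("pics/crop5.png",np.hstack([up(T,165,185,80,120,400,600),up(S,230,220,80,120,400,600)])); q=ctrl.sense(); print(q["time"],q["tcp_pos"],q["tool_rot"],q["wrist_force"],q["torque"])
```

```text
9.4167 [0.45019518 0.24287246 0.26042067] [ 3.14120715e+00  7.44602124e-04 -1.29316910e-01] [ 0.28636578 -0.72184515 -1.76077302] [-0.00331013  0.16486252  0.04928393]
```

View pics/crop5.png

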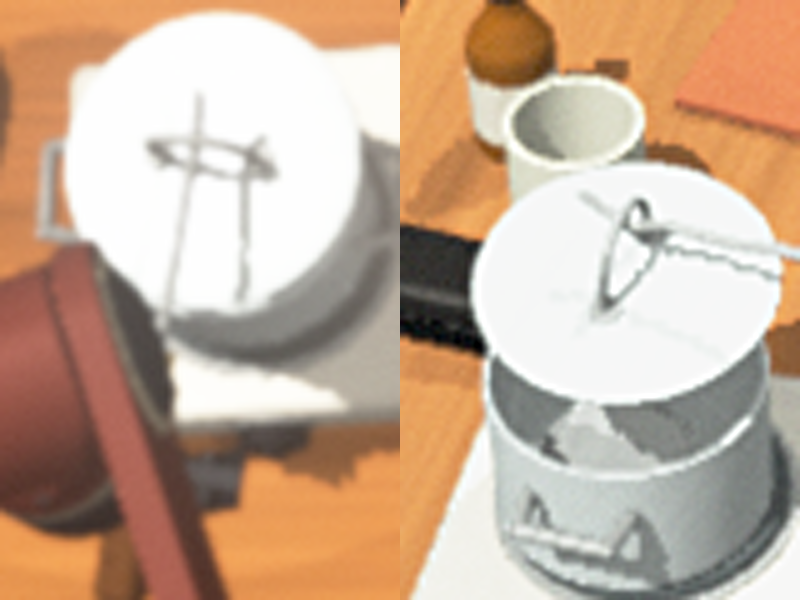

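The lid hangs level and clear of the pot, with the gap fully visible in the side view and the pot unmoved. Next I carry it along −y.

Request:
{"op": "apply_moves", "data": {"increments": [[10, 0, -0.1, 0, 0, 0, 0], [10, 0, -0.2, 0, 0, 0, 0], [10, -0.01, -0.3, 0, 0, 0, 0], [10, -0.01, -0.4, 0, 0, 0, 0], [10, -0.01, -0.5, 0, 0, 0, 0], [10, -0.01, -0.6, 0, 0, 0, 0], [10, -0.01, -0.6, 0, 0, 0, 0], [10, -0.01, -0.6, 0, 0, 0, 0]]}}

```text
time: 10.08
tcp_pos: [0.4483, 0.1421, 0.2609]
tool_rot: [3.141, -0.0, -0.13]
wrist_force: [0.6, -0.4, -1.5]
gripper_width: 0.231
grip_force: 107.8
```

Request:
{"op": "apply_moves", "data": {"increments": [[10, -0.01, -0.6, 0, 0, 0, 0], [10, -0.01, -0.6, 0, 0, 0, 0], [10, -0.01, -0.6, 0, 0, 0, 0], [10, -0.01, -0.6, 0, 0, 0, 0], [10, -0.01, -0.6, 0, 0, 0, 0], [10, -0.01, -0.6, 0, 0, 0, 0], [10, -0.01, -0.6, 0, 0, 0, 0], [10, -0.01, -0.6, 0, 0, 0, 0]]}}

```text
time: 10.75
tcp_pos: [0.4456, -0.0019, 0.261]
tool_rot: [3.141, -0.0, -0.13]
wrist_force: [0.1, 0.1, -1.5]
gripper_width: 0.234
grip_force: 107.8
```

Request:
{"op": "apply_moves", "data": {"increments": [[10, -0.01, -0.6, 0, 0, 0, 0], [10, -0.01, -0.6, 0, 0, 0, 0], [10, -0.01, -0.6, 0, 0, 0, 0], [10, -0.01, -0.6, 0, 0, 0, 0], [10, -0.01, -0.6, 0, 0, 0, 0], [10, -0.01, -0.6, 0, 0, 0, 0], [10, -0.01, -0.6, 0, 0, 0, 0], [10, -0.01, -0.6, 0, 0, 0, 0]]}}

```text
time: 11.42
tcp_pos: [0.4429, -0.1459, 0.261]
tool_rot: [3.141, -0.0, -0.13]
wrist_force: [-0.3, -0.4, -2.8]
gripper_width: 0.228
grip_force: 107.8
```

Request:
{"op": "apply_moves", "data": {"increments": [[10, 0, -0.5, 0, 0, 0, 0], [10, 0, -0.5, 0, 0, 0, 0], [10, 0, -0.4, 0, 0, 0, 0], [10, 0, -0.3, 0, 0, 0, 0], [10, 0, -0.2, 0, 0, 0, 0], [10, 0, -0.1, 0, 0, 0, 0], [10, 0, 0, 0, 0, 0, 0], [10, 0, 0, 0, 0, 0, 0]]}}

```text
time: 12.08
tcp_pos: [0.4438, -0.2038, 0.2609]
tool_rot: [-3.141, 0.0, -0.129]
wrist_force: [0.2, 0.5, -1.5]
gripper_width: 0.231
grip_force: 107.8
```

Run:
```python
from h import *
np.set_printoptions(precision=4,suppress=True)
t,s=cam("top"),cam("side"); T,S=[a["color"][:,:,::-1] for a in (t,s)]
def up(I,x,y,w,h,W,H): return cv2.resize(I[y:y+h,x:x+w],(W,H),interpolation=cv2.INTER_CUBIC)
cv2.imwrite("pics/crop6.png",np.hstack([up(T,330,170,120,180,400,600),up(S,260,140,120,180,400,600)])); q=ctrl.sense(); print(q["time"],q["tcp_pos"],q["tool_rot"],q["wrist_force"],q["torque"])
m=(T.min(2)>225).astype(np.uint8); m[:,:330]=0; m[:,440:]=0; m[300:]=0
n,l,st,ce=cv2.connectedComponentsWithStats(m); i=1+np.argmax(st[1:,4]); print(st[i],ce[i]); c=st[i][:2]+st[i][2:4]/2.; print(onz(t,c,.213))
```

```text
12.1833 [ 0.4439 -0.2035  0.2609] [-3.1414  0.0001 -0.1285] [ 0.7378  0.374  -2.027 ] [0.0189 0.1643 0.0479]
[ 361  190   60   54 2056] [390.0282 214.7938]
[ 0.6123 -0.2264  0.213 ]
```

View pics/crop6.png

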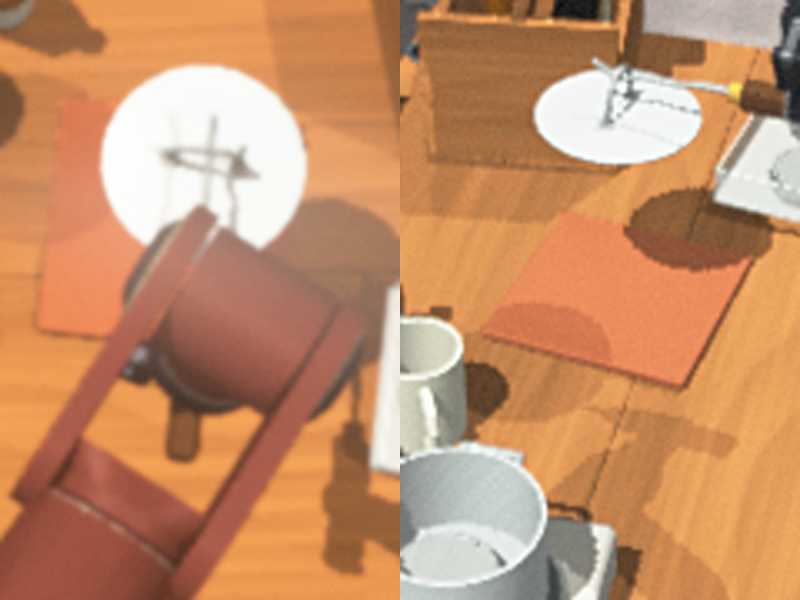

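The lid hangs level over the tile, measured at about (0.60–0.61, −0.226) against the tile centre at (0.606, −0.224). Lowering.

Request:
{"op": "apply_moves", "data": {"increments": [[10, 0, 0, -0.1, 0, 0, 0], [10, 0, 0, -0.2, 0, 0, 0], [10, 0, 0, -0.3, 0, 0, 0], [10, 0, 0, -0.4, 0, 0, 0], [10, 0, 0, -0.5, 0, 0, 0], [10, 0, 0, -0.5, 0, 0, 0], [10, 0, 0, -0.5, 0, 0, 0], [10, 0, 0, -0.5, 0, 0, 0]]}}

```text
time: 12.85
tcp_pos: [0.4431, -0.2036, 0.1686]
tool_rot: [-3.141, 0.002, -0.129]
wrist_force: [-0.2, 0.2, -2.0]
gripper_width: 0.229
grip_force: 107.8
```

Request:
{"op": "apply_moves", "data": {"increments": [[10, 0, 0, -0.5, 0, 0, 0], [10, 0, 0, -0.5, 0, 0, 0], [10, 0, 0, -0.4, 0, 0, 0], [10, 0, 0, -0.4, 0, 0, 0], [10, 0, 0, -0.3, 0, 0, 0], [10, 0, 0, -0.3, 0, 0, 0], [10, 0, 0, -0.2, 0, 0, 0], [10, 0, 0, -0.15, 0, 0, 0]]}}

```text
time: 13.52
tcp_pos: [0.4437, -0.204, 0.0877]
tool_rot: [-3.141, 0.0, -0.129]
wrist_force: [-0.4, 1.0, -1.9]
gripper_width: 0.23
grip_force: 107.8
```

Request:
{"op": "apply_moves", "data": {"increments": [[10, 0, 0, -0.1, 0, 0, 0], [10, 0, 0, -0.1, 0, 0, 0], [10, 0, 0, -0.1, 0, 0, 0], [10, 0, 0, -0.1, 0, 0, 0], [10, 0, 0, -0.1, 0, 0, 0], [10, 0, 0, -0.1, 0, 0, 0], [10, 0, 0, -0.1, 0, 0, 0], [10, 0, 0, -0.1, 0, 0, 0]]}}

```text
time: 14.18
tcp_pos: [0.4442, -0.2043, 0.0645]
tool_rot: [3.141, -0.001, -0.129]
wrist_force: [-0.7, -0.1, -0.5]
gripper_width: 0.23
grip_force: 108.0
```

Run:
```python
from h import *
q=ctrl.sense(); print(q["time"],q["tcp_pos"],q["tool_rot"],q["wrist_force"],q["torque"])
```

```text
14.1833 [ 0.44415364 -0.20427405  0.0644955 ] [ 3.14127065e+00 -1.00125846e-03 -1.29408390e-01] [-0.69972793 -0.05916123 -0.49341435] [ 0.02402051  0.00428312 -0.03158609]
```

Request:
{"op": "apply_moves", "data": {"increments": [[10, 0, 0, -0.15, 0, 0, 0], [10, 0, 0, -0.15, 0, 0, 0], [10, 0, 0, -0.12, 0, 0, 0], [10, 0, 0, -0.06, 0, 0, 0], [10, 0, 0, 0, 0, 0, 0], [10, 0, 0, 0, 0, 0, 0]]}}

```text
time: 14.68
tcp_pos: [0.4438, -0.204, 0.0498]
tool_rot: [-3.141, 0.0, -0.129]
wrist_force: [0.1, -0.6, -0.9]
gripper_width: 0.23
grip_force: 108.0
```

Run:
```python
from h import *
np.set_printoptions(precision=4,suppress=True)
t=cam("top"); T=t["color"][:,:,::-1]; q=ctrl.sense(); print(q["time"],q["tcp_pos"],q["wrist_force"],q["torque"])
m=(T.min(2)>205).astype(np.uint8); m[:,:330]=0; m[:,440:]=0; m[300:]=0
n,l,st,ce=cv2.connectedComponentsWithStats(m); i=1+np.argmax(st[1:,4]); print(st[i]); b=st[i]
print(onz(t,(b[0]+b[2]/2-.5,b[1]+b[2]/2-.5),.022), "diam",np.linalg.norm(onz(t,(b[0],240),.022)-onz(t,(b[0]+b[2],240),.022)))
s=cam("side"); cv2.imwrite("pics/placed.png",np.hstack([cv2.resize(T[170:290,330:450],(400,400)),cv2.resize(s["color"][140:260,260:380,::-1],(400,400))]))
```

```text
14.7333 [ 0.4439 -0.2041  0.0501] [ 0.1146  0.9736 -0.3642] [-0.0061  0.0667  0.0448]
[ 356  209   54   51 1918]
[ 0.6063 -0.2254  0.022 ] diam 0.14650602399353355
```

Request:
{"op": "apply_moves", "data": {"increments": [[10, -0.1, 0.01, 0, 0, 0, 0], [10, -0.2, 0.03, 0, 0, 0, 0], [10, -0.3, 0.04, 0, 0, 0, 0], [10, -0.3, 0.04, 0, 0, 0, 0], [10, -0.3, 0.04, 0, 0, 0, 0], [10, -0.3, 0.04, 0, 0, 0, 0], [10, -0.3, 0.04, 0, 0, 0, 0], [10, -0.3, 0.04, 0, 0, 0, 0]]}}

```text
time: 15.45
tcp_pos: [0.3797, -0.1955, 0.05]
tool_rot: [3.142, -0.0, -0.129]
wrist_force: [-0.1, -0.3, -0.6]
gripper_width: 0.235
grip_force: 108.0
```

Request:
{"op": "apply_moves", "data": {"increments": [[10, -0.3, 0.04, 0, 0, 0, 0], [10, -0.3, 0.04, 0, 0, 0, 0], [10, -0.2, 0.02, 0, 0, 0, 0], [10, 0, 0, 0.3, 0, 0, 0], [10, 0, 0, 0.6, 0, 0, 0], [10, 0, 0, 0.6, 0, 0, 0], [10, 0, 0, 0.4, 0, 0, 0], [10, 0, 0, 0, 0, 0, 0]]}}

```text
time: 16.12
tcp_pos: [0.3589, -0.1943, 0.1111]
tool_rot: [3.138, -0.006, -0.129]
wrist_force: [0.7, 0.3, -0.4]
gripper_width: 0.231
grip_force: 108.0
```

Run:
```python
from h import *
np.set_printoptions(precision=4,suppress=True)
t,s=cam("top"),cam("side"); T=t["color"][:,:,::-1]; q=ctrl.sense(); print(q["time"],q["tcp_pos"],q["tool_rot"],q["wrist_force"],q["torque"])
m=(T.min(2)>205).astype(np.uint8); m[:,:330]=0; m[:,440:]=0; m[300:]=0
n,l,st,ce=cv2.connectedComponentsWithStats(m); i=1+np.argmax(st[1:,4]); b=st[i]; print(b)
print(onz(t,(b[0]+b[2]/2-.5,b[1]+b[2]/2-.5),.022))
```

```text
16.2167 [ 0.3573 -0.193   0.1078] [ 3.1407 -0.0017 -0.1293] [-0.0096  0.4456 -1.5671] [0.0156 0.0502 0.0366]
[ 356  209   54   52 2108]
[ 0.6063 -0.2254  0.022 ]
```

Request:
{"op": "apply_moves", "data": {"increments": [[10, 0.2, 0.5, 0, 0, 0, 0], [10, 0.5, 0.9, 0, 0, 0, 0], [10, 0.5, 0.9, 0, 0, 0, 0], [10, 0.5, 0.9, 0, 0, 0, 0], [10, 0.5, 0.9, 0, 0, 0, 0], [10, 0.5, 0.9, 0, 0, 0, 0], [10, 0.4, 0.7, 0, 0, 0, 0], [10, 0.2, 0.3, 0, 0, 0, 0]]}}

```text
time: 16.88
tcp_pos: [0.4558, -0.0102, 0.1057]
tool_rot: [-3.141, 0.002, -0.126]
wrist_force: [0.3, -0.9, -0.2]
gripper_width: 0.232
grip_force: 108.1
```

Request:
{"op": "apply_moves", "data": {"increments": [[10, 0, 0, -0.4, 0, 0, 0], [10, 0, 0, -0.6, 0, 0, 0], [10, 0, 0, -0.6, 0, 0, 0], [10, 0, 0, -0.6, 0, 0, 0], [10, 0, 0, -0.4, 0, 0, 0], [10, 0, 0, -0.25, 0, 0, 0], [10, 0, 0, -0.1, 0, 0, 0], [10, 0, 0, 0, 0, 0, 0]]}}

```text
time: 17.55
tcp_pos: [0.4546, -0.0132, 0.0172]
tool_rot: [3.142, 0.002, -0.13]
wrist_force: [0.6, 1.0, -1.1]
gripper_width: 0.226
grip_force: 108.1
```

Request:
{"op": "apply_moves", "data": {"increments": [[10, 0, 0, -0.05, 0, 0, 0], [10, 0, 0, -0.05, 0, 0, 0], [10, 0, 0, -0.03, 0, 0, 0], [10, 0, 0, 0, 0, 0, 0], [10, 0, 0, 0, 0, 0, 0]]}}

```text
time: 17.97
tcp_pos: [0.4561, -0.0127, 0.015]
tool_rot: [3.142, -0.001, -0.129]
wrist_force: [0.2, -0.2, -1.5]
gripper_width: 0.232
grip_force: 108.1
```

Request:
{"op": "apply_moves", "data": {"increments": [[10, 0, 0, -0.04, 0, 0, 0], [10, 0, 0, -0.03, 0, 0, 0], [10, 0, 0, 0, 0, 0, 0], [10, 0, 0, 0, 0, 0, 0], [10, 0, 0, 0, 0, 0, 0]]}}

```text
time: 18.38
tcp_pos: [0.4563, -0.0127, 0.0134]
tool_rot: [3.142, -0.0, -0.129]
wrist_force: [-2.8, -0.1, 5.4]
gripper_width: 0.231
grip_force: 109.2
```

Contact at the same height as at the grasp, so I release slowly and rise.

Request:
{"op": "apply_moves", "data": {"increments": [[30, 0, 0, 0, 0, 0, 0], [40, 0, 0, 0.05, 0, 0, 0], [60, 0, 0, 0, 0, 0, 0], [70, 0, 0, 0, 0, 0, 0], [80, 0, 0, 0, 0, 0, 0], [80, 0, 0, 0, 0, 0, 0], [80, 0, 0, 0, 0, 0, 0]]}}

```text
time: 18.97
tcp_pos: [0.4557, -0.0127, 0.0139]
tool_rot: [-3.142, 0.0, -0.129]
wrist_force: [0.8, -0.6, -0.1]
gripper_width: 0.934
grip_force: 0.0
```

Request:
{"op": "apply_moves", "data": {"increments": [[80, 0, 0, 0.2, 0, 0, 0], [80, 0, 0, 0.5, 0, 0, 0], [80, -0.2, 0, 0.9, 0, 0, 0], [80, -0.5, 0, 1, 0, 0, 0], [80, -0.5, 0, 1, 0, 0, 0], [80, -0.5, 0, 1, 0, 0, 0], [80, -0.3, 0, 0.6, 0, 0, 0], [80, 0, 0, 0, 0, 0, 0]]}}

```text
time: 19.63
tcp_pos: [0.3975, -0.0132, 0.1755]
tool_rot: [3.141, -0.01, -0.129]
wrist_force: [0.7, -1.0, 0.6]
gripper_width: 0.936
grip_force: 0.0
```

Run:
```python
from h import *
t,s=cam("top"),cam("side"); T,S=[a["color"][:,:,::-1] for a in (t,s)]
cv2.imwrite("pics/end.png",np.hstack([cv2.resize(T[170:350,170:450],(400,257)),cv2.resize(S[140:320,200:420],(400,257))]).repeat(2,0)); q=ctrl.sense(); print(q["time"],q["tcp_pos"],q["gripper_width"])
a=cv2.resize(T[170:330,170:440],(800,474)); cv2.imwrite("pics/end.png",np.vstack([a[:300,:], cv2.resize(S[170:300,230:490][:,:260],(800,300))]))
```

```text
19.7333 [ 0.39626015 -0.01278286  0.17098271] 0.9390449246259068
```

View pics/end.png

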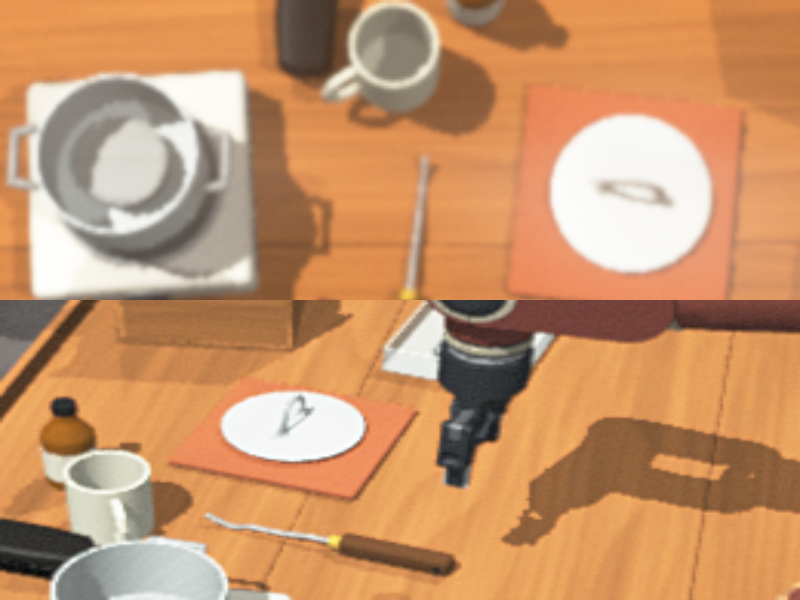

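The lid lies flat in the middle of the tile, at (630,193) in the top half of the picture. The lifter lies released on the desk, and the pot and bystanders look undisturbed.

```bash
python3 -c "
from plant import ctrl
print(ctrl.sign_off())"
```

```text
the job is handed in; nothing more can be done
None
```

The job is handed in at about 20 s of the 72 s: the lid sits flat on the tile within a few millimetres of its centre, the lifter is released on the bare desk clear of the lid, and the pot and bystanders look unmoved in the last pictures; the sign-off returned no verdict.

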